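# Find the thread pitch with comb leaves against the clock

## Task

Start the bench timer by pressing its plunger down to its stop, then find which comb leaf fits the screw in the rig: try the leaves on the rig's table, teeth against the thread. Leave the leaf that goes fully home meshed there and lay every other leaf flat in the tray, side by side, tab up. When all that is done, stop the timer by pressing its plunger to the stop once more, and let it come up.

Things in the scene. Friction and masses are not known exactly. Their poses are not given: they have to be found in the camera images.
- rig: fixed thread rig: flat table (top z = 16 mm, x -109 to -3, y -75 to 75) before a horizontal screw (36 mm thick, axis along y at x = 18, z = 20) kept in end blocks (beyond y = +-57, x -2 to 38, 39 tall). Origin on the bench below the middle of the thread crests that face the table: crests at x = 0, grooves open to -x. Just one leaf fits the screw; which one differs from start to start
- thread_mid (a point): on the rig, at the crest line (x = 0), y = 0, screw axis height; axes as the rig's. Whatever the pitch, a groove is centred here. Slide a leaf along the table to +x, its y centred on this: the fitting leaf goes home with its shoulder at the crests (within 1 mm), any other stops 3 mm or more short. 90 degree V grooves, half as deep as the pitch; 10 N of push is enough
- leaf_a: comb leaf, bare steel: plate 60 (x) x 96 (y) x 8 mm, V teeth (6 to 9 mm long) along its +x edge, middle tooth at y = 0. Origin: underside, middle of the root line of the teeth (shoulder); plate x = -60 to 0. Upright grip tab at x = -48 mm, 10 mm thick in x, 44 long in y, z = 8 to 45. About 150 g. Leaves differ only in pitch, 12 to 18 mm
- leaf_b: comb leaf, bare steel: plate 60 (x) x 96 (y) x 8 mm, V teeth (6 to 9 mm long) along its +x edge, middle tooth at y = 0. Origin: underside, middle of the root line of the teeth (shoulder); plate x = -60 to 0. Upright grip tab at x = -48 mm, 10 mm thick in x, 44 long in y, z = 8 to 45. About 150 g. Leaves differ only in pitch, 12 to 18 mm
- leaf_c: comb leaf, bare steel: plate 60 (x) x 96 (y) x 8 mm, V teeth (6 to 9 mm long) along its +x edge, middle tooth at y = 0. Origin: underside, middle of the root line of the teeth (shoulder); plate x = -60 to 0. Upright grip tab at x = -48 mm, 10 mm thick in x, 44 long in y, z = 8 to 45. About 150 g. Leaves differ only in pitch, 12 to 18 mm. Starts on the rig table; at times absent
- leaf_d: comb leaf, bare steel: plate 60 (x) x 96 (y) x 8 mm, V teeth (6 to 9 mm long) along its +x edge, middle tooth at y = 0. Origin: underside, middle of the root line of the teeth (shoulder); plate x = -60 to 0. Upright grip tab at x = -48 mm, 10 mm thick in x, 44 long in y, z = 8 to 45. About 150 g. Leaves differ only in pitch, 12 to 18 mm
- tray: fixed shallow tray, 143 (x) x 263 (y) mm, floor 2 mm thick, walls 2 mm thick and 17 mm high; origin at the centre of its underside. Its long side (y) points away from or towards the robot. The inside (136 x 256 mm) takes three leaves in a row along its y, each with its 96 mm side along the tray's x
- timer: fixed bench timer: black housing 58 x 58 x 34 mm on a 70 mm steel plate, with a collar on top and a spring plunger that starts and stops it; origin at the centre of its underside. Between it and the tray on the left and the rig on the right stands the room's instrument, 0.2 m tall (y -0.21 to 0.15), with its head hanging high above it beyond x = 0.45: cross in front of the head, well above 0.2 m
- plunger_top (a point): centre of the top of the timer's plunger head (steel mushroom head 36 mm across, 67 mm above the bench when up); moves with it
- plunger (a joint): travel of the timer's plunger, 0 = up, 0.014 m = at its stop (straight down); a spring brings it back, about 3 N at the top and 7.5 N at the stop

How it is judged:
On the way, in this order (a step that is already met when the one before it is completed fails the run):
1. the timer is started: its plunger is pressed down to its stop (value of joint plunger above 0.0125 m), for 0.05 s.
2. the fitting leaf is fully home in the thread on the rig's table and all other leaves lie flat in the tray (((x of leaf_a in the frame of rig between -0.002 and 0.004 m and y of leaf_a in the frame of rig between -0.012 and 0.012 m and z of leaf_a in the frame of rig between 0.012 and 0.02 m and angle between the x axis of leaf_a and the x axis of rig, either way round below 0.06 rad and angle between leaf_a's own z axis and vertical below 0.08 rad) or (x of leaf_b in the frame of rig between -0.002 and 0.004 m and y of leaf_b in the frame of rig between -0.012 and 0.012 m and z of leaf_b in the frame of rig between 0.012 and 0.02 m and angle between the x axis of leaf_b and the x axis of rig, either way round below 0.06 rad and angle between leaf_b's own z axis and vertical below 0.08 rad) or (x of leaf_d in the frame of rig between -0.002 and 0.004 m and y of leaf_d in the frame of rig between -0.012 and 0.012 m and z of leaf_d in the frame of rig between 0.012 and 0.02 m and angle between the x axis of leaf_d and the x axis of rig, either way round below 0.06 rad and angle between leaf_d's own z axis and vertical below 0.08 rad)) and ((x of leaf_a in the frame of rig between -0.002 and 0.004 m and y of leaf_a in the frame of rig between -0.012 and 0.012 m and z of leaf_a in the frame of rig between 0.012 and 0.02 m and angle between the x axis of leaf_a and the x axis of rig, either way round below 0.06 rad and angle between leaf_a's own z axis and vertical below 0.08 rad) or (x of leaf_a in the frame of tray between -0.07 and 0.07 m and y of leaf_a in the frame of tray between -0.13 and 0.13 m and z of leaf_a in the frame of tray between -0.003 and 0.007 m and angle between leaf_a's own z axis and vertical below 0.08 rad)) and ((x of leaf_b in the frame of rig between -0.002 and 0.004 m and y of leaf_b in the frame of rig between -0.012 and 0.012 m and z of leaf_b in the frame of rig between 0.012 and 0.02 m and angle between the x axis of leaf_b and the x axis of rig, either way round below 0.06 rad and angle between leaf_b's own z axis and vertical below 0.08 rad) or (x of leaf_b in the frame of tray between -0.07 and 0.07 m and y of leaf_b in the frame of tray between -0.13 and 0.13 m and z of leaf_b in the frame of tray between -0.003 and 0.007 m and angle between leaf_b's own z axis and vertical below 0.08 rad)) and ((x of leaf_d in the frame of rig between -0.002 and 0.004 m and y of leaf_d in the frame of rig between -0.012 and 0.012 m and z of leaf_d in the frame of rig between 0.012 and 0.02 m and angle between the x axis of leaf_d and the x axis of rig, either way round below 0.06 rad and angle between leaf_d's own z axis and vertical below 0.08 rad) or (x of leaf_d in the frame of tray between -0.07 and 0.07 m and y of leaf_d in the frame of tray between -0.13 and 0.13 m and z of leaf_d in the frame of tray between -0.003 and 0.007 m and angle between leaf_d's own z axis and vertical below 0.08 rad)) and x of leaf_c in the frame of tray between -0.07 and 0.07 m and y of leaf_c in the frame of tray between -0.13 and 0.13 m and z of leaf_c in the frame of tray between -0.003 and 0.007 m and angle between leaf_c's own z axis and vertical below 0.08 rad), for 0.3 s.
3. the timer is stopped: its plunger is pressed down to its stop again (value of joint plunger above 0.0125 m), for 0.05 s.
At the end, for the whole second after the job is handed in: One leaf lies meshed on the rig: its shoulder less than 2 mm from the thread's crests, within 12 mm of the rig's mid-line, square within 0.06 rad, flat on the table. Every other present leaf lies flat on the tray's floor, tab up. The plunger is up again and nothing moves (all of step 2 and value of joint plunger below 0.002 m and linear speed of each of leaf_a, leaf_b, leaf_c, leaf_d below 0.01 m/s); the robot touches nothing.
Of screw_a, screw_b, screw_d only 1 to 1 are there at a start; the rules pass over those that are not, and their reading is None.
Of leaf_c, stopwatch, marker only 2 to 3 are there at a start; the rules pass over those that are not, and their reading is None.
At some moment in a run one of leaf_a, leaf_b, leaf_d may be knocked a few centimetres aside while the robot is not near it.
It also fails if it takes over 210 s, if anything falls off the work surface, if the arm or the gripper's body presses on something with over 40 N, if the wrist force passes 120 N, or if a joint passes its speed limit or range.

## Robot

A 6-joint arm with a two-finger parallel gripper is mounted at the origin on a cart in front of the work surface, level with it; the furniture and walls round the work are solid. World frame = base frame: x ahead of the robot, y to its left, z up, the work surface at z = 0. Lengths are in m, angles in rad, forces in N, time in s.
With the tool pointing down it reaches from about 0.35 to 0.875 m from the base axis. Payload 4.2 kg.
Tool frame: the origin (TCP) lies between the finger pads; the fingertips stand 17 mm ahead of it and the grasp point (between the pads) lies 2 mm behind it; z points along the fingers, x is the direction in which the jaws open and shut, and the axes are right-handed (so a half turn about z gives the same grasp; the last joint's range is limited). The gripper opens to 87 mm and grips with 3 to 60 N. Pads are 19 mm wide; open, the fingers measure 117 mm over their backs; the gripper's body (75 mm by 190 mm) begins 51 mm behind the grasp point.
Start: joints at [1.573, 0.385, 0.008, 0, -1.194, -0.259], TCP at [0.159, 0.604, 0.24] pointing down, gripper open.
Joint ranges: [-3.14, 3.14], [-1.21, 2.06], [-1.07, 1.41], [-3.16, 2.05], [-2.99, -0.16], [-3.1, 3.1]. Speed limits (rad/s): [2.79, 2.79, 3.14, 3.14, 3.14, 3.14].

## Interface

Orientations are given as [roll, pitch, yaw] about the fixed x, y, z axes, in that order (R = Rz(yaw) Ry(pitch) Rx(roll)).
In Python, from workcell import robot gives the robot as it stands. The module is installed in compiled form; this text tells all that it offers.
- The arm moves only by the tool drive_tool, never from a script. Its argument "commands" is a list of rows, each an object with "dp": the shift along the tool's x, y, z as a fraction of full scale, a list of three; "turn": the turn, a rotation vector about the tool's x, y, z as a fraction of full scale, a list of three. A call has 1 to 20 rows; each row shifts and turns the commanded pose from where the row before left it, along the tool's axes as they then stand; what a row does not reach is not made up. Full scale, the value 1, is 0.06 m for a shift and 10 degrees for a turn. A row lasts 1/8 s, in which the tool goes at most 62.5 mm and 10.7 degrees, less where a joint would pass 70% of its speed; a pose out of reach is approached as far as the arm can. A call with a number of a shift or a turn outside -1 to 1 is refused whole. A call with a gripper value outside its range is refused whole. "fingers" is the closure, from 0 (fully open) to 1 (shut), set as the call begins (left out, the last holds). The fingers move at their own pace and stop on an object; "squeeze" is the grip in N (left out, the last holds). Time passes only in rows, so rows that do not move let the fingers close. It gives the time, the measured TCP pose, the force and the opening at its end, in the units of the state.
- robot.observe(): the state, without advancing time (a new reading comes with each control period).
- robot.grab_frame(name): name is "scene" or "top" or "wrist"; returns a dict with "pixels" (384x512x3 uint8, red, green, blue), "intrinsics" (3x3 intrinsics, pixels), "R" (3x3) and "t" (3): a world point X has camera coordinates R X + t. Camera axes: x right, y down, z forward; pixel columns grow to the right and rows downward; lengths in m; the calibration is good to about 2 mm. A picture is of the moment at which its call begins. There is no depth.
- robot.hand_in(): hands the job in, once; it reports no verdict.
The state is a dict: "t": time; "joint_pos": joint angles; "joint_vel": joint speeds; "tau": joint torques, N m; "position": TCP position; "tcp_rot": TCP orientation; "wrist_force": force on the tool from outside, world axes, zero at the start; "moment": the same for the moment, N m; "grip_width": finger opening in m.
Only numpy, scipy, OpenCV 4.12 (cv2) and the standard library are available. Lean on these libraries where they do the work, as an engineer would, in place of code of your own. Each camera call takes 0.05 s, during which the arm holds its last target. There are 200 camera calls.

## Working session

There is one attempt and no reset: what is moved stays moved. The work goes in short steps, Python scripts to look and compute and a tool call to move; the robot and the scene stay as the last step left them, time stands still between calls to the robot, and variables do not carry over. Pictures are saved under pics/ and viewed, about 12 in all and at most 16, crops included, and the job is handed in when it is done.

Besides the shell and the picture viewer there is one more tool, called after ">>>" in YAML: its name, and indented under it one key for each argument. drive_tool: Moves the arm, as the interface text tells. Its arguments: {"type":"object","properties":{"commands":{"type":"array","items":{"type":"object","properties":{"dp":{"type":"array","items":{"type":"number"}},"turn":{"type":"array","items":{"type":"number"}}}}},"fingers":{"type":"number"},"squeeze":{"type":"number"}},"required":["commands"]}

```bash
mkdir -p pics
cat > h.py <<'E'
from workcell import robot
import cv2, numpy as np
def grab(n,fn=None):
    f=robot.grab_frame(n)
    if fn: cv2.imwrite('pics/'+fn,cv2.cvtColor(f['pixels'],cv2.COLOR_RGB2BGR))
    return f
def ray(f,u,v,z):
    K,R,t=map(np.array,(f['intrinsics'],f['R'],f['t']))
    c=-R.T@t; d=R.T@np.linalg.solve(K,[u,v,1.])
    return c+d*(z-c[2])/d[2]
def proj(f,X):
    K,R,t=map(np.array,(f['intrinsics'],f['R'],f['t']))
    p=K@(R@np.array(X)+t); return p[:2]/p[2]
E
python3 - <<'E'
from h import *
import pickle
a=grab('top','top0.png');b=grab('scene','scene0.png')
pickle.dump((a,b),open('f0.pkl','wb'))
for f in(a,b): print(np.round(-np.array(f['R']).T@f['t'],3),np.round(np.array(f['R'])[2],2),np.array(f['intrinsics'])[0])
print(robot.observe())
E
```

```text
[ 0.293 -0.025  1.23 ] [ 0.18  0.02 -0.98] [371.80902719   0.         255.84839863]
[-0.865 -0.59   0.756] [ 0.84  0.35 -0.42] [499.37030818   0.         255.65634179]
{'t': 0.1, 'joint_pos': array([ 1.57260538e+00,  3.85488328e-01,  6.77582022e-03, -4.37503912e-04,
       -1.19402814e+00, -2.58577470e-01]), 'joint_vel': array([-6.24071515e-05, -3.34873038e-04,  3.09072578e-03,  2.05347837e-03,
       -1.03040470e-03,  1.00846762e-03]), 'tau': array([ 3.35867335e-04, -3.91684556e+01,  1.87936360e+01,  4.23195764e+00,
        1.34766064e-02, -7.17408375e-05]), 'position': array([0.15858978, 0.60402009, 0.23856858]), 'tcp_rot': array([-3.14148846e+00, -1.98365857e-03, -1.82772621e+00]), 'wrist_force': array([0.15330281, 0.58393893, 0.16535017]), 'moment': array([-0.00263996,  0.03841626, -0.0293167 ]), 'grip_width': 0.08679044643390865}
```

View pics/top0.png

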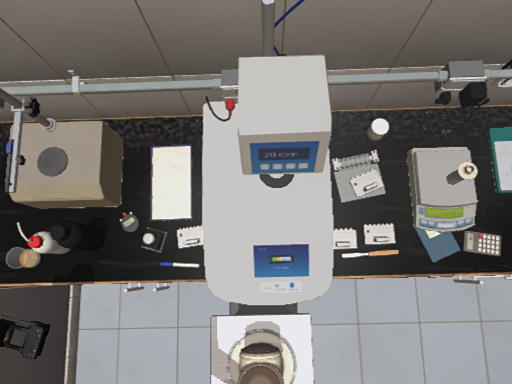

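View pics/scene0.png

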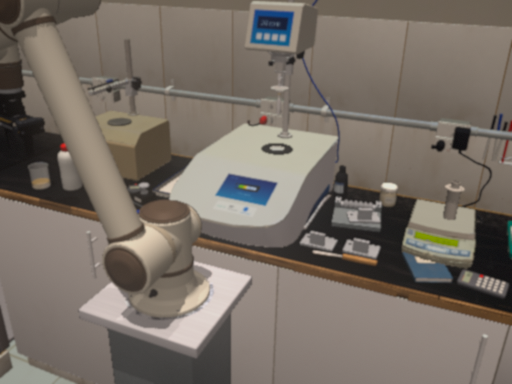

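Run:
```python
from h import *
import pickle
a,b=pickle.load(open('f0.pkl','rb'))
im=cv2.cvtColor(a['pixels'],cv2.COLOR_RGB2BGR)
L=cv2.resize(im[135:275,105:215],None,fx=4,fy=4,interpolation=cv2.INTER_CUBIC)
R=cv2.resize(im[145:257,320:405],None,fx=4,fy=4,interpolation=cv2.INTER_CUBIC)
R=cv2.copyMakeBorder(R,0,L.shape[0]-R.shape[0],0,0,cv2.BORDER_CONSTANT)
cv2.imwrite('pics/c0.png',np.hstack([L,R]))
print(L.shape,R.shape)
for n,z,us in [('tray corners top',.017,[(151,147),(191,146),(192,219),(150,219)]),('timer head',.067,[(149,239)]),('leaf left tab',.045,[(190,237)]),('leafs R',.045,[(345,238),(379,233)])]:
    print(n,[np.round(ray(a,*u,z)[:2],3) for u in us])
print(proj(a,robot.observe()['position']))
```

```text
(560, 440, 3) (560, 340, 3)
tray corners top [array([0.715, 0.36 ]), array([0.715, 0.221]), array([0.462, 0.216]), array([0.466, 0.356])]
timer head [array([0.395, 0.341])]
leaf left tab [array([0.4  , 0.216])]
leafs R [array([ 0.385, -0.277]), array([ 0.398, -0.385])]
[ 25.40187838 327.36298886]
```

View pics/c0.png

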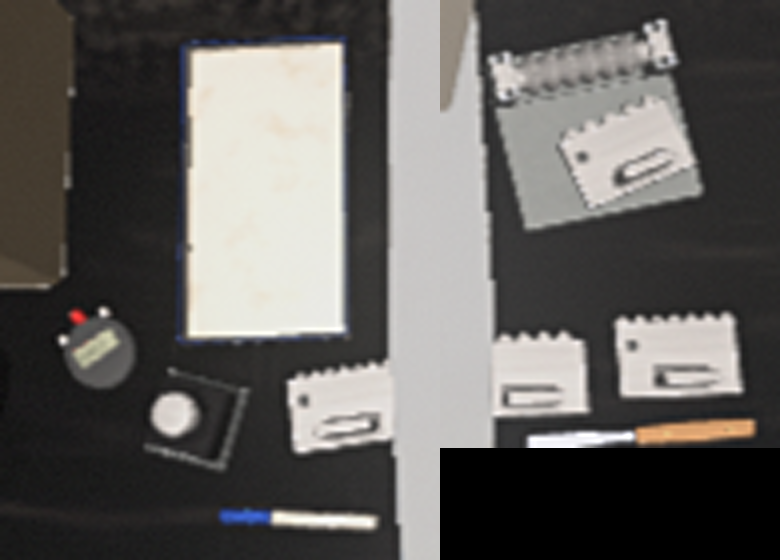

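>>> drive_tool:
  commands:
    - {"turn":[0,0,0.941]}
    - {"turn":[0,0,0.941]}
    - {"turn":[0,0,0.941]}
    - {"turn":[0,0,0.941]}
    - {"turn":[0,0,0.941]}
    - {"turn":[0,0,0.941]}
    - {"turn":[0,0,0.941]}
    - {"turn":[0,0,0.941]}
    - {"dp":[-0.66,-0.73,0]}
    - {"dp":[-0.66,-0.73,0]}
    - {"dp":[-0.66,-0.73,0]}
    - {"dp":[-0.66,-0.73,0]}
    - {"dp":[-0.66,-0.73,0]}
    - {"dp":[-0.66,-0.73,0]}
    - {"dp":[0,0,0]}
  fingers: 1
  squeeze: 20

```text
invalid input
```

Run:
```python
from h import *
import pickle
o=robot.observe(); print(o['position'],o['tcp_rot'],o['joint_pos'],o['t'])
w=grab('wrist','w0.png'); pickle.dump(w,open('w0.pkl','wb'))
print(-np.array(w['R']).T@w['t'],w['R'])
```

```text
[0.15858978 0.60402009 0.23856858] [-3.14148846e+00 -1.98365857e-03 -1.82772621e+00] [ 1.57260538e+00  3.85488328e-01  6.77582022e-03 -4.37503912e-04
 -1.19402814e+00 -2.58577470e-01] 0.1
[0.23525362 0.58439915 0.38492087] [[-0.25263767 -0.96755985  0.001462  ]
 [-0.92606756  0.24224089  0.28934102]
 [-0.28030892  0.07174453 -0.95722497]]
```

View pics/w0.png

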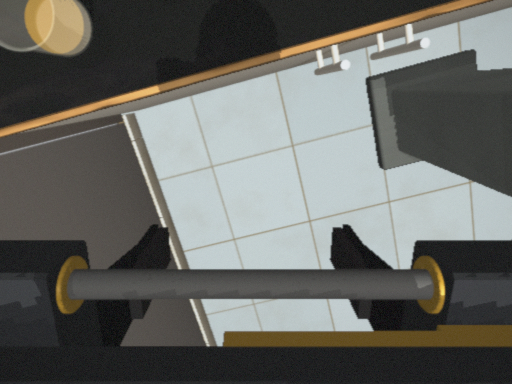

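>>> drive_tool:
  commands:
    - {"dp":[0,0,0],"turn":[0,0,0.941]}
    - {"dp":[0,0,0],"turn":[0,0,0.941]}
    - {"dp":[0,0,0],"turn":[0,0,0.941]}
    - {"dp":[0,0,0],"turn":[0,0,0.941]}
    - {"dp":[0,0,0],"turn":[0,0,0.941]}
    - {"dp":[0,0,0],"turn":[0,0,0.941]}
    - {"dp":[0,0,0],"turn":[0,0,0.941]}
    - {"dp":[0,0,0],"turn":[0,0,0.941]}
    - {"dp":[-0.66,-0.73,0],"turn":[0,0,0]}
    - {"dp":[-0.66,-0.73,0],"turn":[0,0,0]}
    - {"dp":[-0.66,-0.73,0],"turn":[0,0,0]}
    - {"dp":[-0.66,-0.73,0],"turn":[0,0,0]}
    - {"dp":[-0.66,-0.73,0],"turn":[0,0,0]}
    - {"dp":[-0.66,-0.73,0],"turn":[0,0,0]}
    - {"dp":[0,0,0],"turn":[0,0,0]}
  fingers: 1
  squeeze: 20

```text
t: 2.02
position: [0.398, 0.3388, 0.2393]
tcp_rot: [-3.141, -0.0, 3.136]
wrist_force: [-0.5, 0.6, 0.2]
grip_width: 0.0003
```

Run:
```python
from h import *
import pickle
o=robot.observe(); print(o['position'],o['tcp_rot'],o['joint_pos'],o['t'])
w=grab('wrist','w1.png'); pickle.dump(w,open('w1.pkl','wb'))
print(-np.array(w['R']).T@w['t'],w['R'])
```

```text
[0.39804589 0.33876238 0.23931786] [-3.14078203e+00 -4.86469381e-04  3.13605365e+00] [ 1.01581970e+00  2.11265837e-01 -2.40560390e-01  9.38223516e-06
 -1.11991545e+00 -1.02136260e+00] 2.025
[0.3971837  0.25951262 0.38573556] [[-9.99991957e-01  4.00531230e-03  2.08977682e-04]
 [ 3.89454941e-03  9.57246707e-01  2.89246565e-01]
 [ 9.58479625e-04  2.89245052e-01 -9.57254606e-01]]
```

View pics/w1.png

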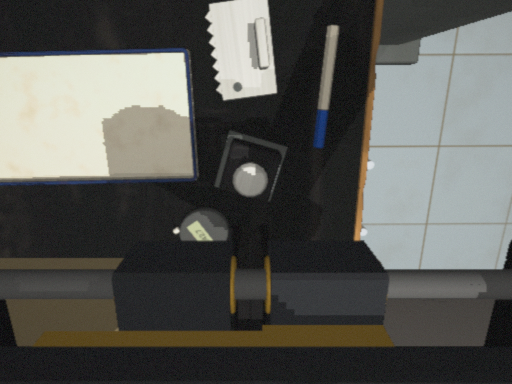

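Run:
```python
from h import *
import pickle
w=pickle.load(open('w1.pkl','rb'))
a,b=pickle.load(open('f0.pkl','rb'))
g=cv2.cvtColor(w['pixels'],cv2.COLOR_RGB2GRAY)
def comps(box,th):
    x0,y0,x1,y1=box
    m=(g[y0:y1,x0:x1]>th).astype(np.uint8)
    n,l,s,c=cv2.connectedComponentsWithStats(m)
    return [(s[i,4],c[i]+[x0,y0],s[i,:4]) for i in range(1,n) if s[i,4]>80]
print(comps((225,150,275,205),110))
print('head wrist',ray(w,250,180,.067),'head top',ray(a,148.75,238.25,.067))
hs=[cc for cc in comps((225,150,275,205),110)]
for h in hs: print(ray(w,*h[1],.067))
# tray inner corners at z .017
for u in [(190,52),(195,181)]: print('tray',ray(w,*u,.017))
# leaf
m=(g[0:105,200:285]>120).astype(np.uint8)
cs,_=cv2.findContours(m,0,cv2.CHAIN_APPROX_NONE); c=max(cs,key=cv2.contourArea)
P=np.array([ray(w,u+200,v,.008)[:2] for u,v in c[:,0]])
print(cv2.minAreaRect((P*1000).astype(np.float32)))
print('tab',ray(w,261,19,.045),ray(w,266,66,.045))
cv2.imwrite('pics/leaf1.png',cv2.resize(cv2.cvtColor(w['pixels'],cv2.COLOR_RGB2BGR)[0:200,195:295],None,fx=3,fy=3,interpolation=cv2.INTER_CUBIC))
```

```text
[(np.int32(787), array([249.35069886, 179.30622618]), array([ 9, 13, 32, 32], dtype=int32))]
head wrist [0.39742537 0.34678079 0.067     ] head top [0.39756824 0.34218041 0.067     ]
[0.39807122 0.34605977 0.067     ]
tray [0.45908693 0.22275601 0.017     ]
tray [0.46113192 0.36141161 0.017     ]
((406.1612243652344, 220.17977905273438), (65.60647583007812, 95.9693374633789), 7.168827533721924)
tab [0.38656691 0.19724106 0.045     ] [0.38149121 0.23842939 0.045     ]
```

>>> drive_tool:
  commands:
    - {"dp":[0,0.1,0.8],"turn":[0,0,0]}
    - {"dp":[0,0,0.8],"turn":[0,0,0]}
    - {"dp":[0,0,0.8],"turn":[0,0,0]}
    - {"dp":[0,0,0.1],"turn":[0,0,0]}
    - {"dp":[0,0,0.1],"turn":[0,0,0]}
    - {"dp":[0,0,0.1],"turn":[0,0,0]}
    - {"dp":[0,0,0.1],"turn":[0,0,0]}
    - {"dp":[0,0,0.05],"turn":[0,0,0]}
    - {"dp":[0,0,0],"turn":[0,0,0]}

```text
t: 3.2
position: [0.3969, 0.3493, 0.0703]
tcp_rot: [3.138, 0.002, -3.141]
wrist_force: [-3.4, 1.6, 7.4]
grip_width: 0.0008
```

>>> drive_tool:
  commands:
    - {"dp":[0,0,0.04],"turn":[0,0,0]}
    - {"dp":[0,0,0.04],"turn":[0,0,0]}
    - {"dp":[0,0,0],"turn":[0,0,0]}

```text
t: 3.58
position: [0.397, 0.3494, 0.0696]
tcp_rot: [3.138, 0.003, -3.139]
wrist_force: [-11.6, -3.8, 33.0]
grip_width: 0.0004
```

>>> drive_tool:
  commands:
    - {"dp":[0,0,-0.2],"turn":[0,0,0]}
    - {"dp":[0,0,-0.8],"turn":[0,0,0]}
    - {"dp":[0,0,-0.9],"turn":[0,0,0]}
    - {"dp":[0.2,-0.5,-0.9],"turn":[0,0,0]}
    - {"dp":[0.4,-0.6,-0.7],"turn":[0,0,0]}
    - {"dp":[0,-1,0],"turn":[0,0,0]}
    - {"dp":[0,-1,0],"turn":[0,0,0]}
    - {"dp":[0,-1,0],"turn":[0,0,0]}
    - {"dp":[0,-1,0],"turn":[0,0,0]}
    - {"dp":[0,-1,0],"turn":[0,0,0]}
    - {"dp":[0,-1,0],"turn":[0,0,0]}
    - {"dp":[0,-1,0],"turn":[0,0,0]}
    - {"dp":[0,-0.8,0],"turn":[0,0,0]}
    - {"dp":[0,0,0],"turn":[0,0,0]}

```text
t: 5.32
position: [0.36, -0.1888, 0.2735]
tcp_rot: [-3.141, 0.001, 3.135]
wrist_force: [0.5, 0.0, -1.1]
grip_width: 0.0007
```

View pics/leaf1.png

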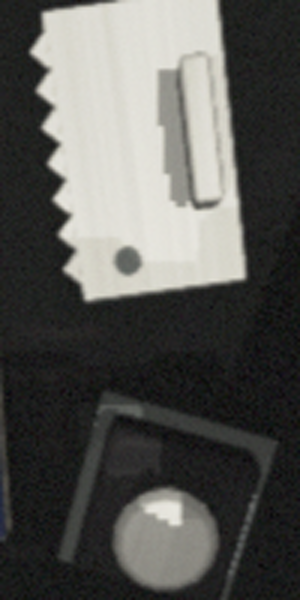

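Run:
```python
from h import *
import pickle
w=grab('wrist','w2.png'); pickle.dump(w,open('w2.pkl','wb'))
```

```text
(no output)
```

View pics/w2.png

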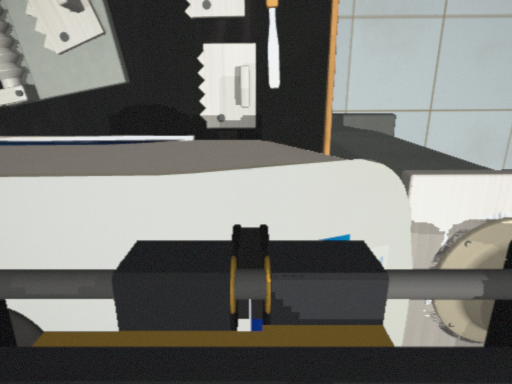

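>>> drive_tool:
  commands:
    - {"dp":[0,-1,0],"turn":[0,0,0]}
    - {"dp":[0,-1,0],"turn":[0,0,0]}
    - {"dp":[-0.6,-0.8,0],"turn":[0,0,0]}
    - {"dp":[-0.7,-0.8,0],"turn":[0,0,0]}
    - {"dp":[-0.6,-0.3,0],"turn":[0,0,0]}
    - {"dp":[0,0,0],"turn":[0,0,0]}
  fingers: 0.3

```text
t: 6.12
position: [0.4762, -0.4186, 0.2717]
tcp_rot: [3.141, -0.001, -3.14]
wrist_force: [-0.4, 0.8, -0.3]
grip_width: 0.0524
```

Run:
```python
from h import *
import pickle
w=grab('wrist','w3.png'); pickle.dump(w,open('w3.pkl','wb'))
im=cv2.imread('pics/w3.png')
cv2.imwrite('pics/w3b.png',cv2.resize(im[:250],(800,390),interpolation=cv2.INTER_CUBIC))
```

```text
(no output)
```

View pics/w3b.png

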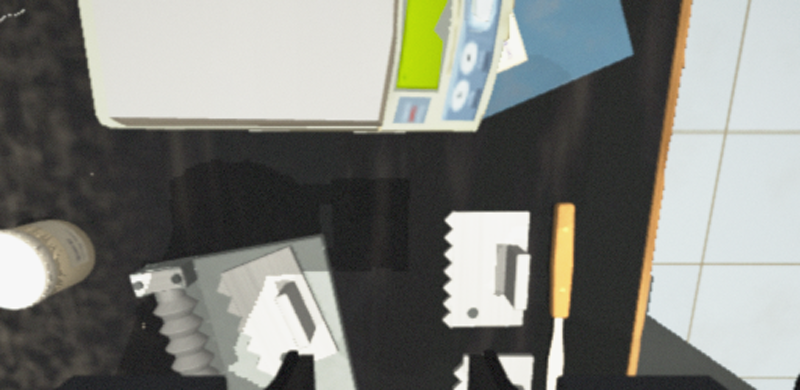

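>>> drive_tool:
  commands:
    - {"dp":[-0.4,0.9,0],"turn":[0,0,0]}
    - {"dp":[0,0.9,0],"turn":[0,0,0]}
    - {"dp":[0,0,0],"turn":[0,0,0]}
  fingers: 0

```text
t: 6.55
position: [0.4972, -0.3068, 0.275]
tcp_rot: [3.142, 0.002, -3.135]
wrist_force: [-0.6, -0.9, 0.0]
grip_width: 0.0819
```

Run:
```python
from h import *
import pickle
w=grab('wrist','w4.png'); pickle.dump(w,open('w4.pkl','wb'))
im=cv2.imread('pics/w4.png')
cv2.imwrite('pics/w4b.png',cv2.resize(im[:250,40:370],(792,600),interpolation=cv2.INTER_CUBIC))
```

```text
(no output)
```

View pics/w4b.png

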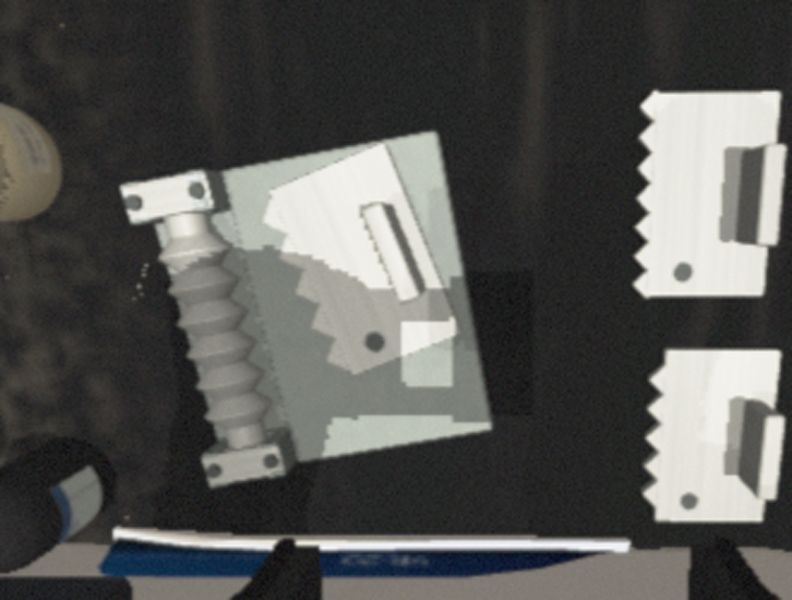

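```bash
cat >> h.py <<'E'
def tips(w,box,z,zt,th=110):
    """leaf mask -> contour in world mm, fitted box"""
    g=cv2.cvtColor(w['pixels'],cv2.COLOR_RGB2GRAY); x0,y0,x1,y1=box
    g=cv2.resize(g[y0:y1,x0:x1],None,fx=4,fy=4,interpolation=cv2.INTER_CUBIC)
    cs,_=cv2.findContours((g>th).astype(np.uint8),0,cv2.CHAIN_APPROX_NONE)
    c=max(cs,key=cv2.contourArea)[:,0]
    P=np.array([ray(w,(u+.5)/4-.5+x0,(v+.5)/4-.5+y0,z)[:2] for u,v in c])*1000
    return P
E
python3 - <<'E'
from h import *
import pickle
from scipy.signal import find_peaks
w=pickle.load(open('w4.pkl','rb'));w1=pickle.load(open('w1.pkl','rb'))
def cr(u,v,z): return ray(w,u/2.4+40,v/2.4,z)*1000
def teeth(P,name):
    r=cv2.minAreaRect(P.astype(np.float32)); print(name,np.round(r[0],1),np.round(r[1],1),round(r[2],1))
    # +x-ish side profile
    hull=cv2.boxPoints(r)
    # axes: long edge dir
    e=[hull[1]-hull[0],hull[2]-hull[1]]; L=max(e,key=np.linalg.norm); L/=np.linalg.norm(L)
    if L[1]<0:L=-L
    N=np.array([L[1],-L[0]]); 
    s=(P-r[0])@L; d=(P-r[0])@N
    bins=np.arange(-50,50,.5); prof=np.array([d[(s>=b)&(s<b+.5)&(d>10)].max() if ((s>=b)&(s<b+.5)&(d>10)).any() else 0 for b in bins])
    pk,_=find_peaks(prof,prominence=2); print(' yaw',np.degrees(np.arctan2(-L[0],L[1])).round(2),'peaks',bins[pk],prof[pk].round(1),np.diff(bins[pk]))
teeth(tips(w1,(200,0,285,105),.008,0,120),'left')
teeth(tips(w,(295,30,375,130),.008,0),'upR')
teeth(tips(w,(295,140,375,222),.008,0),'lowR')
teeth(tips(w,(140,50,240,170),.024,0,170),'C')
s=np.array([cr(*p,.020) for p in [(230,253),(238,291),(247,331),(256,370),(264,410)]]); print(s.round(1),np.linalg.norm(np.diff(s,axis=0),axis=1))
print('table corners',[cr(*p,.016).round(1) for p in [(437,131),(492,429)]])
print('blocks',[cr(*p,.039).round(1) for p in [(121,186),(207,170),(202,461),(283,443),(288,472),(210,487),(214,205)]])
E
```

```text
left [406.2 220.2] [66.1 96.5] 7.3
 yaw 7.27 peaks [-36.5 -24.  -12.   -0.5  12.   23.5  36. ] [33.  32.8 33.  32.8 32.9 33.  33. ] [12.5 12.  11.5 12.5 11.5 12.5]
upR [ 396.5 -394.5] [72.6 98.2] 0.9
 yaw 0.86 peaks [-43.  -29.  -14.5  -0.5  13.   27.   41. ] [36.  36.  35.9 36.  36.3 36.  36.1] [14.  14.5 14.  13.5 14.  14. ]
lowR [ 383.4 -270.5] [74.7 97.3] 0.2
 yaw 0.15 peaks [-33.  -17.5  -1.   14.5  30.5] [37.2 37.3 37.3 37.1 37.2] [15.5 16.5 15.5 16. ]
C [ 571.  -354.4] [102.9 119.7] 10.0
 yaw 10.0 peaks [-25.5] [51.4] []
[[ 632.2 -366.    20. ]
 [ 629.9 -347.7   20. ]
 [ 627.1 -327.8   20. ]
 [ 624.2 -307.9   20. ]
 [ 621.8 -286.8   20. ]] [18.50556319 20.06997506 20.15575584 21.20876221]
table corners [array([ 529.8, -423. ,   16. ]), array([ 503.2, -276.4,   16. ])]
blocks [array([ 672.9, -396.4,   39. ]), array([ 632.9, -403.6,   39. ]), array([ 649.4, -264.7,   39. ]), array([ 607.7, -274.5,   39. ]), array([ 606.3, -259.2,   39. ]), array([ 646.8, -250.8,   39. ]), array([ 631.2, -388.4,   39. ])]
```

Run:
```python
from h import *
im=cv2.imread('pics/w4.png')
c=im[70:210,85:250]; c=cv2.convertScaleAbs(c,alpha=1.5,beta=0)
cv2.imwrite('pics/w4c.png',cv2.resize(c,None,fx=4.2,fy=4.2,interpolation=cv2.INTER_CUBIC))
```

```text
(no output)
```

View pics/w4c.png

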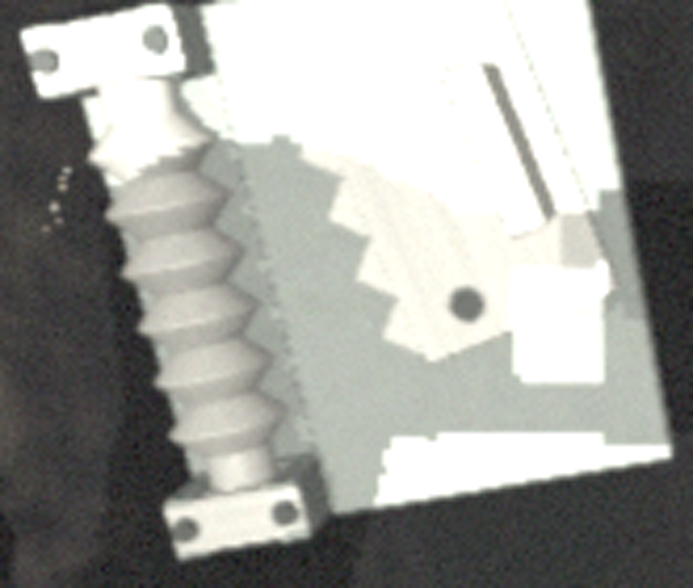

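Run:
```python
from h import *
import pickle
w=pickle.load(open('w4.pkl','rb'))
f=lambda u,v,z: ray(w,(u+.5)/4.2-.5+85,(v+.5)/4.2-.5+70,z)*1000
s=np.array([f(*p,.02) for p in [(215,138),(228,193),(243,248),(257,307),(272,358),(285,412)]]);print(s.round(1),np.linalg.norm(np.diff(s,axis=0),axis=1),np.linalg.norm(s[-1]-s[0])/5)
l=np.array([f(*p,.024) for p in [(333,215),(361,277),(388,337)]]);print('C',l.round(1),np.linalg.norm(np.diff(l,axis=0),axis=1))
c=np.array([f(*p,.016) for p in [(590,0),(671,455)]]);print(c)
# rig frame
d=(s[-1]-s[0])[:2];print('yaw from crests',np.degrees(np.arctan2(-d[0],d[1])))
hol=np.array([f(*p,.039) for p in [(45,60),(156,40),(186,530),(286,513)]]);print('holes',hol.round(1),hol.mean(0))
print('C hole',f(466,304,.024))
print('Ctab top corners',[f(*p,.061).round(1) for p in [(484,66),(497,64),(553,215),(513,236)]])
```

```text
[[ 631.9 -369.4   20. ]
 [ 629.6 -354.3   20. ]
 [ 626.7 -338.9   20. ]
 [ 624.1 -322.    20. ]
 [ 621.  -307.    20. ]
 [ 618.4 -290.8   20. ]] [15.24564003 15.6843298  17.12889894 15.29614739 16.41221826] 15.94945227832618
C [[ 599.2 -348.8   24. ]
 [ 592.4 -331.5   24. ]
 [ 585.7 -314.2   24. ]] [18.64047987 18.49211095]
[[ 526.61138149 -406.82820013   16.        ]
 [ 503.96848874 -277.46685546   16.        ]]
yaw from crests 9.736287993113667
holes [[ 668.4 -389.7   39. ]
 [ 638.7 -394.9   39. ]
 [ 644.1 -260.    39. ]
 [ 614.7 -265.4   39. ]] [ 641.47764472 -327.50840873   39.        ]
C hole [ 562.77474917 -323.96652669   24.        ]
Ctab top corners [array([ 549.8, -388.9,   61. ]), array([ 546.6, -389.4,   61. ]), array([ 533.5, -352.7,   61. ]), array([ 543.9, -347.3,   61. ])]
```

Run:
```python
from h import *
import pickle
w=pickle.load(open('w4.pkl','rb'))
f=lambda u,v,z: ray(w,(u+.5)/2.4-.5+40,(v+.5)/2.4-.5,z)*1000
q=np.array([f(*p,.061) for p in [(362,205),(387,203),(425,297),(400,300)]]);print(q.round(1),q.mean(0))
for n,q in [('up',[(785,145),(765,147),(757,245),(778,246)]),('low',[(784,415),(764,416),(759,499),(778,500)])]:
    q=np.array([f(*p,.045) for p in q]);print(n,q.round(1),q.mean(0))
```

```text
[[ 559.5 -389.1   61. ]
 [ 548.6 -390.    61. ]
 [ 533.  -349.9   61. ]
 [ 544.3 -348.5   61. ]] [ 546.35331003 -369.36548199   61.        ]
up [[ 373.6 -416.    45. ]
 [ 382.4 -415.1   45. ]
 [ 381.7 -373.    45. ]
 [ 372.  -372.7   45. ]] [ 377.44217578 -394.20799566   45.        ]
low [[ 360.5 -292.9   45. ]
 [ 370.2 -292.3   45. ]
 [ 368.3 -249.2   45. ]
 [ 358.7 -248.7   45. ]] [ 364.44964778 -270.77100819   45.        ]
```

>>> drive_tool:
  commands:
    - {"dp":[-0.41,-0.52,0],"turn":[0,0,0]}
    - {"dp":[-0.41,-0.52,0],"turn":[0,0,0]}
    - {"dp":[0,0,0.7],"turn":[0,0,-0.71]}
    - {"dp":[0,0,0.8],"turn":[0,0,-0.71]}
    - {"dp":[0,0,0.8],"turn":[0,0,-0.71]}
    - {"dp":[0,0,0],"turn":[0,0,0]}
    - {"dp":[0,0,0],"turn":[0,0,0]}
  fingers: 0
  squeeze: 30

```text
t: 7.48
position: [0.5479, -0.3745, 0.1379]
tcp_rot: [-3.138, 0.002, -2.771]
wrist_force: [0.4, 0.9, 0.8]
grip_width: 0.0875
```

>>> drive_tool:
  commands:
    - {"dp":[0,0.08,0.7],"turn":[0,0,0]}
    - {"dp":[0,0,0.5],"turn":[0,0,0]}
    - {"dp":[0,0,0.28],"turn":[0,0,0]}
    - {"dp":[0,0,0],"turn":[0,0,0]}

```text
t: 7.98
position: [0.5456, -0.3693, 0.0473]
tcp_rot: [-3.141, 0.0, -2.77]
wrist_force: [-0.1, 0.8, -0.0]
grip_width: 0.087
```

>>> drive_tool:
  commands:
    - {"dp":[0,0,0],"turn":[0,0,0]}
    - {"dp":[0,0,0],"turn":[0,0,0]}
    - {"dp":[0,0,0],"turn":[0,0,0]}
    - {"dp":[0,0,0],"turn":[0,0,0]}
    - {"dp":[0,0,0],"turn":[0,0,0]}
    - {"dp":[0,0,0],"turn":[0,0,0]}
  fingers: 1

```text
t: 8.72
position: [0.5451, -0.369, 0.0465]
tcp_rot: [3.142, -0.0, -2.77]
wrist_force: [-0.2, 0.2, 0.1]
grip_width: 0.0351
```

>>> drive_tool:
  commands:
    - {"dp":[0,0,0],"turn":[0,0,0]}
    - {"dp":[0,0,0],"turn":[0,0,0]}
    - {"dp":[0,0,0],"turn":[0,0,0]}
    - {"dp":[0,0,0],"turn":[0,0,0]}
    - {"dp":[0,0,0],"turn":[0,0,0]}
    - {"dp":[0,0,0],"turn":[0,0,0]}
    - {"dp":[0,0,-0.3],"turn":[0,0,0]}
    - {"dp":[0,0,-0.5],"turn":[0,0,0]}
    - {"dp":[0,0,0],"turn":[0,0,0]}
  fingers: 1

```text
t: 9.85
position: [0.547, -0.37, 0.0985]
tcp_rot: [-3.136, 0.005, -2.769]
wrist_force: [-0.4, 0.1, -1.9]
grip_width: 0.01
```

>>> drive_tool:
  commands:
    - {"dp":[0,0,-1],"turn":[0,0,0]}
    - {"dp":[0,0,-1],"turn":[0,0,0]}
    - {"dp":[0,0,-1],"turn":[0,0,0]}
    - {"dp":[0,0,-0.1],"turn":[0,0,0.71]}
    - {"dp":[0,0,0],"turn":[0,0,0.71]}
    - {"dp":[0,0,0],"turn":[0,0,0.71]}
    - {"dp":[0.98,0,0],"turn":[0,0,0]}
    - {"dp":[0.98,0,0],"turn":[0,0,0]}
    - {"dp":[0.98,0,0],"turn":[0,0,0]}
    - {"dp":[0,1,0],"turn":[0,0,0]}
    - {"dp":[0,1,0],"turn":[0,0,0]}
    - {"dp":[0,1,0],"turn":[0,0,0]}
    - {"dp":[0,1,0],"turn":[0,0,0]}
    - {"dp":[0,1,0],"turn":[0,0,0]}
    - {"dp":[0,1,0],"turn":[0,0,0]}
    - {"dp":[0,1,0],"turn":[0,0,0]}
    - {"dp":[0,1,0],"turn":[0,0,0]}
    - {"dp":[0,1,0],"turn":[0,0,0]}
    - {"dp":[0,1,0],"turn":[0,0,0]}
    - {"dp":[0,1,0],"turn":[0,0,0]}

```text
t: 12.35
position: [0.3677, 0.2925, 0.2804]
tcp_rot: [-3.141, -0.001, -3.141]
wrist_force: [2.1, -0.0, -1.5]
grip_width: 0.0101
```

>>> drive_tool:
  commands:
    - {"dp":[-0.93,0,0],"turn":[0,0,0]}
    - {"dp":[-0.93,0,0],"turn":[0,0,0]}
    - {"dp":[-0.93,0,0],"turn":[0,0,0]}
    - {"dp":[-0.93,0,0],"turn":[0,0,0]}
    - {"dp":[-0.94,0,0],"turn":[0,0,0]}
    - {"dp":[0,0,0.9],"turn":[0,0,0]}
    - {"dp":[0,0,0.9],"turn":[0,0,0]}
    - {"dp":[0,0,0.9],"turn":[0,0,0]}
    - {"dp":[0,0,0],"turn":[0,0,0]}
    - {"dp":[0,0,0],"turn":[0,0,0]}

```text
t: 13.6
position: [0.6496, 0.2916, 0.1209]
tcp_rot: [3.141, 0.003, -3.141]
wrist_force: [0.3, 0.1, -1.0]
grip_width: 0.0097
```

Run:
```python
from h import *
w=grab('wrist','w5.png');a=grab('top','t5.png')
o=robot.observe();print(o['position'],o['tcp_rot'])
A=cv2.imread('pics/t5.png')[130:230,130:210]
cv2.imwrite('pics/m5.png',np.hstack([cv2.imread('pics/w5.png')[:360],cv2.resize(A,(288,360),interpolation=cv2.INTER_CUBIC)]))
import pickle;pickle.dump((w,a),open('f5.pkl','wb'))
```

```text
[0.64991773 0.29200359 0.12234009] [ 3.13852215  0.00543748 -3.14096541]
```

View pics/m5.png

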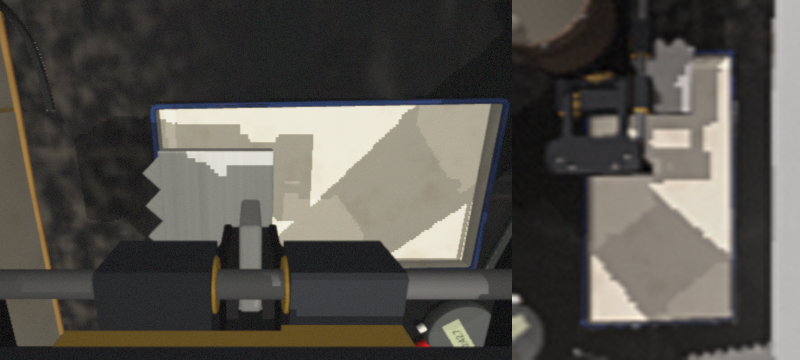

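Run:
```python
from h import *
import pickle
w,a=pickle.load(open('f5.pkl','rb'))
for p in [(152,107),(508,101),(475,267)]: print(ray(w,*p,.017).round(4))
print('floor inner',ray(w,160,110,.002),ray(w,502,105,.017))
```

```text
[0.7217 0.2255 0.017 ]
[0.4611 0.2205 0.017 ]
[0.4579 0.3571 0.017 ]
floor inner [0.72001885 0.22857009 0.002     ] [0.46488276 0.223393   0.017     ]
```

>>> drive_tool:
  commands:
    - {"dp":[0,0,0.8],"turn":[0,0,0]}
    - {"dp":[0,0,0.5],"turn":[0,0,0]}
    - {"dp":[0,0,0.14],"turn":[0,0,0]}
    - {"dp":[0,0,0.03],"turn":[0,0,0]}
    - {"dp":[0,0,0],"turn":[0,0,0]}

```text
t: 14.32
position: [0.6494, 0.2918, 0.0326]
tcp_rot: [3.139, 0.003, -3.141]
wrist_force: [1.1, 0.4, -1.1]
grip_width: 0.0097
```

>>> drive_tool:
  commands:
    - {"dp":[0,0,0.03],"turn":[0,0,0]}
    - {"dp":[0,0,0],"turn":[0,0,0]}

```text
t: 14.58
position: [0.6495, 0.2918, 0.0324]
tcp_rot: [3.14, 0.004, -3.141]
wrist_force: [-2.0, -0.2, 7.0]
grip_width: 0.0096
```

>>> drive_tool:
  commands:
    - {"dp":[0,0,0],"turn":[0,0,0]}
    - {"dp":[0,0,0],"turn":[0,0,0]}
    - {"dp":[0,0,0],"turn":[0,0,0]}
    - {"dp":[0,0,0],"turn":[0,0,0]}
    - {"dp":[0,0,-0.5],"turn":[0,0,0]}
    - {"dp":[0,0,-1],"turn":[0,0,0]}
    - {"dp":[0,0,-1],"turn":[0,0,0]}
    - {"dp":[0,0,0],"turn":[0,0,0]}
  fingers: 0.6

```text
t: 15.58
position: [0.6513, 0.2925, 0.1861]
tcp_rot: [3.135, 0.012, -3.141]
wrist_force: [0.8, 0.9, 0.2]
grip_width: 0.035
```

>>> drive_tool:
  commands:
    - {"dp":[0,0,-0.9],"turn":[0,0,0]}
    - {"dp":[0.87,0,0],"turn":[0,0,0]}
    - {"dp":[0.87,0,0],"turn":[0,0,0]}
    - {"dp":[0.87,0,0],"turn":[0,0,0]}
    - {"dp":[0.87,0,0],"turn":[0,0,0]}
    - {"dp":[0.87,0,0],"turn":[0,0,0]}
    - {"dp":[0,0,0],"turn":[0,0,0]}
    - {"dp":[0,0,0],"turn":[0,0,0]}
  fingers: 0

```text
t: 16.58
position: [0.3874, 0.2912, 0.2325]
tcp_rot: [3.141, 0.0, -3.141]
wrist_force: [-0.1, 0.5, -0.8]
grip_width: 0.0865
```

```bash
cat >> h.py <<'E'
def leaf(w,box,zu=0.,th=120,hp=6):
    """minAreaRect of the leaf outline at plate top height; the tab may widen it"""
    P=tips(w,box,zu+.008,0,th); r=cv2.minAreaRect(P.astype(np.float32))
    b=cv2.boxPoints(r); e=[b[1]-b[0],b[2]-b[1]]; L=max(e,key=np.linalg.norm); L=L/np.linalg.norm(L)
    if L[1]<0:L=-L
    N=np.array([L[1],-L[0]]); s=P@N; c=np.array(r[0])
    tipx=s.max(); org=c+N*(tipx-hp-c@N)
    return dict(size=np.round(r[1],1),yaw=np.degrees(np.arctan2(N[1],N[0])).round(2),origin=org.round(1),tab=(org-48*N).round(1))
E
python3 - <<'E'
from h import *
import pickle
o=robot.observe();print(o['position'],o['tcp_rot'])
w=grab('wrist','w6.png');pickle.dump(w,open('w6.pkl','wb'))
w1=pickle.load(open('w1.pkl','rb'))
print(leaf(w1,(200,0,285,105)))
p=proj(w,[.4,.22,.01]);print(p)
x,y=map(int,p); print(leaf(w,(x-60,max(0,y-75),x+55,y+75)))
E
```

```text
[0.38735645 0.29118516 0.23250758] [ 3.14146674e+00  3.08256954e-04 -3.14090901e+00]
{'size': array([66.1, 96.5]), 'yaw': np.float32(7.27), 'origin': array([433.1, 223.6]), 'tab': array([385.4, 217.5])}
[237.93241892  96.39811566]
{'size': array([66.1, 96.7]), 'yaw': np.float32(7.05), 'origin': array([433. , 223.6]), 'tab': array([385.4, 217.7])}
```

>>> drive_tool:
  commands:
    - {"dp":[0,0,0],"turn":[0,0,-1]}
    - {"dp":[0,0,0],"turn":[0,0,-1]}
    - {"dp":[0,0,0],"turn":[0,0,-1]}
    - {"dp":[0,0,0],"turn":[0,0,-1]}
    - {"dp":[0,0,0],"turn":[0,0,-1]}
    - {"dp":[0,0,0],"turn":[0,0,-1]}
    - {"dp":[0,0,0],"turn":[0,0,-1]}
    - {"dp":[0,0,0],"turn":[0,0,-1]}
    - {"dp":[0,0,0],"turn":[0,0,-1]}
    - {"dp":[0,0,0],"turn":[0,0,-1]}
    - {"dp":[0,0,0],"turn":[0,0,-1]}
    - {"dp":[0,0,0],"turn":[0,0,-1]}
    - {"dp":[0,0,0],"turn":[0,0,-1]}
    - {"dp":[0,0,0],"turn":[0,0,-1]}
    - {"dp":[0,0,0],"turn":[0,0,-1]}
    - {"dp":[0,0,0],"turn":[0,0,-1]}
    - {"dp":[0,0,0],"turn":[0,0,-1]}
    - {"dp":[0,0,0],"turn":[0,0,-1]}
    - {"dp":[0,0,0],"turn":[0,0,-0.71]}
    - {"dp":[0,0,0],"turn":[0,0,0]}

```text
t: 19.12
position: [0.3882, 0.2909, 0.232]
tcp_rot: [3.141, 0.001, 0.121]
wrist_force: [0.2, 0.7, -0.5]
grip_width: 0.0874
```

>>> drive_tool:
  commands:
    - {"dp":[-0.1,0.6,0],"turn":[0,0,0]}
    - {"dp":[-0.1,0.6,0],"turn":[0,0,0]}
    - {"dp":[0,0,0.9],"turn":[0,0,0]}
    - {"dp":[0,0,0.9],"turn":[0,0,0]}
    - {"dp":[0,0,0],"turn":[0,0,0]}
    - {"dp":[0,0,0],"turn":[0,0,0]}
  fingers: 0.55

```text
t: 19.88
position: [0.3857, 0.2191, 0.126]
tcp_rot: [-3.141, -0.002, 0.124]
wrist_force: [0.4, -0.0, -0.7]
grip_width: 0.0409
```

>>> drive_tool:
  commands:
    - {"dp":[0,0,0.9],"turn":[0,0,0]}
    - {"dp":[0,0,0.5],"turn":[0,0,0]}
    - {"dp":[0,0,0.15],"turn":[0,0,0]}
    - {"dp":[0,0,0],"turn":[0,0,0]}

```text
t: 20.38
position: [0.3853, 0.2192, 0.0328]
tcp_rot: [-3.14, -0.002, 0.124]
wrist_force: [0.5, -0.0, -0.1]
grip_width: 0.0391
```

>>> drive_tool:
  commands:
    - {"dp":[0,0,0],"turn":[0,0,0]}
    - {"dp":[0,0,0],"turn":[0,0,0]}
    - {"dp":[0,0,0],"turn":[0,0,0]}
    - {"dp":[0,0,0],"turn":[0,0,0]}
    - {"dp":[0,0,0],"turn":[0,0,0]}
    - {"dp":[0,0,0],"turn":[0,0,0]}
  fingers: 1

```text
t: 21.12
position: [0.3845, 0.2183, 0.032]
tcp_rot: [-3.141, -0.001, 0.124]
wrist_force: [-0.3, -0.0, 5.6]
grip_width: 0.0096
```

>>> drive_tool:
  commands:
    - {"dp":[0,0,-0.4],"turn":[0,0,0]}
    - {"dp":[0,0,-0.8],"turn":[0,0,0]}
    - {"dp":[0,0,-0.8],"turn":[0,0,0.71]}
    - {"dp":[0.9,-0.4,0],"turn":[0,0,0]}
    - {"dp":[0.9,-0.4,0],"turn":[0,0,0]}
    - {"dp":[0.9,-0.4,0],"turn":[0,0,0]}
    - {"dp":[0.3,0,0],"turn":[0,0,0]}
    - {"dp":[0,0,0],"turn":[0,0,0]}
    - {"dp":[0,0,0],"turn":[0,0,0]}

```text
t: 22.25
position: [0.5631, 0.2895, 0.1507]
tcp_rot: [3.14, 0.002, -0.0]
wrist_force: [-0.4, -0.9, -0.9]
grip_width: 0.0097
```

>>> drive_tool:
  commands:
    - {"dp":[0.05,0,0.9],"turn":[0,0,0]}
    - {"dp":[0,0,0.7],"turn":[0,0,0]}
    - {"dp":[0,0,0.25],"turn":[0,0,0]}
    - {"dp":[0,0,0.08],"turn":[0,0,0]}
    - {"dp":[0,0,0.03],"turn":[0,0,0]}
    - {"dp":[0,0,0],"turn":[0,0,0]}

```text
t: 23.0
position: [0.5679, 0.2907, 0.0356]
tcp_rot: [-3.14, -0.002, 0.0]
wrist_force: [0.5, -0.3, -1.3]
grip_width: 0.0096
```

>>> drive_tool:
  commands:
    - {"dp":[0,0,0.035],"turn":[0,0,0]}
    - {"dp":[0,0,0],"turn":[0,0,0]}

```text
t: 23.25
position: [0.5681, 0.2907, 0.034]
tcp_rot: [-3.14, -0.002, 0.001]
wrist_force: [-1.7, -0.6, 4.9]
grip_width: 0.0097
```

>>> drive_tool:
  commands:
    - {"dp":[0,0,0],"turn":[0,0,0]}
    - {"dp":[0,0,0],"turn":[0,0,0]}
    - {"dp":[0,0,0],"turn":[0,0,0]}
    - {"dp":[0,0,0],"turn":[0,0,0]}
    - {"dp":[0,0,-0.5],"turn":[0,0,0]}
    - {"dp":[0,0,-1],"turn":[0,0,0]}
    - {"dp":[0,0,-1],"turn":[0,0,0]}
    - {"dp":[0,0,-1],"turn":[0,0,0]}
    - {"dp":[0,0,-0.6],"turn":[0,0,0]}
    - {"dp":[-1,0,0],"turn":[0,0,0]}
    - {"dp":[-1,0,0],"turn":[0,0,0]}
    - {"dp":[-1,0,0],"turn":[0,0,0]}
    - {"dp":[-0.2,0,0],"turn":[0,0,0]}
  fingers: 0.6

```text
t: 24.88
position: [0.3726, 0.2894, 0.2784]
tcp_rot: [-3.141, -0.0, 0.003]
wrist_force: [-0.3, -0.1, 0.5]
grip_width: 0.0348
```

>>> drive_tool:
  commands:
    - {"dp":[0,0,0],"turn":[0,0,1]}
    - {"dp":[0,0,0],"turn":[0,0,1]}
    - {"dp":[0,0,0],"turn":[0,0,1]}
    - {"dp":[0,0,0],"turn":[0,0,1]}
    - {"dp":[0,0,0],"turn":[0,0,1]}
    - {"dp":[0,0,0],"turn":[0,0,1]}
    - {"dp":[0,0,0],"turn":[0,0,1]}
    - {"dp":[0,0,0],"turn":[0,0,1]}
    - {"dp":[0,0,0],"turn":[0,0,1]}
    - {"dp":[0,0,0],"turn":[0,0,1]}
    - {"dp":[0,0,0],"turn":[0,0,1]}
    - {"dp":[0,0,0],"turn":[0,0,1]}
    - {"dp":[0,0,0],"turn":[0,0,1]}
    - {"dp":[0,0,0],"turn":[0,0,1]}
    - {"dp":[0,0,0],"turn":[0,0,1]}
    - {"dp":[0,0,0],"turn":[0,0,1]}
    - {"dp":[0,0,0],"turn":[0,0,1]}
    - {"dp":[0,0,0],"turn":[0,0,1]}
    - {"dp":[0,0,0],"turn":[0,0,0]}

```text
t: 27.25
position: [0.3758, 0.2902, 0.2777]
tcp_rot: [-3.141, 0.0, -3.14]
wrist_force: [0.2, -0.2, 0.2]
grip_width: 0.035
```

>>> drive_tool:
  commands:
    - {"dp":[0,-1,0],"turn":[0,0,0]}
    - {"dp":[0,-1,0],"turn":[0,0,0]}
    - {"dp":[0,-1,0],"turn":[0,0,0]}
    - {"dp":[0,-1,0],"turn":[0,0,0]}
    - {"dp":[0,-1,0],"turn":[0,0,0]}
    - {"dp":[0,-1,0],"turn":[0,0,0]}
    - {"dp":[0,-1,0],"turn":[0,0,0]}
    - {"dp":[0,-1,0],"turn":[0,0,0]}
    - {"dp":[0,-1,0],"turn":[0,0,0]}
    - {"dp":[0,-0.7,0],"turn":[0,0,0]}
    - {"dp":[0,0,0],"turn":[0,0,0]}
    - {"dp":[0,0,0],"turn":[0,0,0]}

```text
t: 28.75
position: [0.3752, -0.292, 0.2776]
tcp_rot: [3.141, -0.001, -3.141]
wrist_force: [-0.5, 0.2, -0.2]
grip_width: 0.0346
```

Run:
```python
from h import *
import pickle
o=robot.observe();print(o['position'],o['tcp_rot'])
w=grab('wrist','w7.png');pickle.dump(w,open('w7.pkl','wb'))
w4=pickle.load(open('w4.pkl','rb'))
for f in (w4,w):
  for n,c in (('up',[.39,-.394,.01]),('low',[.383,-.27,.01])):
    x,y=map(int,proj(f,c)); print(n,x,y)
    try: print(leaf(f,(max(0,x-60),max(0,y-55),x+60,min(y+52,238)),0,120,7 if n=='up' else 8))
    except Exception as e: print(e)
```

```text
[ 0.37516057 -0.29203623  0.27757519] [ 3.14119511e+00 -5.86009074e-04 -3.14052104e+00]
up 340 82
{'size': array([72.3, 97.9]), 'yaw': np.float32(0.76), 'origin': array([ 425.5, -394.2]), 'tab': array([ 377.5, -394.8])}
low 337 183
{'size': array([74.6, 97. ]), 'yaw': np.float32(0.46), 'origin': array([ 412.7, -270.2]), 'tab': array([ 364.7, -270.6])}
up 237 68
{'size': array([67.4, 98. ]), 'yaw': np.float32(0.94), 'origin': array([ 425.7, -393.9]), 'tab': array([ 377.7, -394.7])}
low 243 170
{'size': array([97. , 68.4]), 'yaw': np.float32(-0.26), 'origin': array([ 412.6, -270.7]), 'tab': array([ 364.6, -270.4])}
```

>>> drive_tool:
  commands:
    - {"dp":[0.18,0.36,0.5],"turn":[0,0,0]}
    - {"dp":[0,0,0.9],"turn":[0,0,0]}
    - {"dp":[0,0,0.9],"turn":[0,0,0]}
    - {"dp":[0,0,0],"turn":[0,0,0]}
    - {"dp":[0,0,0],"turn":[0,0,0]}
  fingers: 0.68

```text
t: 29.42
position: [0.3662, -0.2705, 0.1419]
tcp_rot: [-3.14, 0.003, -3.139]
wrist_force: [0.0, 0.2, 0.6]
grip_width: 0.0281
```

>>> drive_tool:
  commands:
    - {"dp":[0.03,0,0.9],"turn":[0,0,0]}
    - {"dp":[0,0,0.7],"turn":[0,0,0]}
    - {"dp":[0,0,0.2],"turn":[0,0,0]}
    - {"dp":[0,0,0],"turn":[0,0,0]}

```text
t: 29.92
position: [0.3642, -0.2708, 0.0331]
tcp_rot: [-3.141, 0.002, -3.141]
wrist_force: [-0.6, 0.3, -0.0]
grip_width: 0.0279
```

>>> drive_tool:
  commands:
    - {"dp":[0,0,0],"turn":[0,0,0]}
    - {"dp":[0,0,0],"turn":[0,0,0]}
    - {"dp":[0,0,0],"turn":[0,0,0]}
    - {"dp":[0,0,0],"turn":[0,0,0]}
    - {"dp":[0,0,0],"turn":[0,0,0]}
    - {"dp":[0,0,-0.5],"turn":[0,0,0]}
    - {"dp":[0,0,0],"turn":[0,0,0]}
  fingers: 1
  squeeze: 40

```text
t: 30.8
position: [0.3639, -0.2708, 0.0634]
tcp_rot: [-3.14, 0.004, -3.141]
wrist_force: [0.3, 0.1, -2.3]
grip_width: 0.0099
```

>>> drive_tool:
  commands:
    - {"dp":[0,0,-0.7],"turn":[0,0,0]}
    - {"dp":[0,-0.4,-0.6],"turn":[0,0,0]}
    - {"dp":[-0.5,-0.8,0],"turn":[0,0,0]}
    - {"dp":[-0.9,0,0],"turn":[0,0,0]}
    - {"dp":[-0.9,0,0],"turn":[0,0,0]}
    - {"dp":[-0.85,0,0],"turn":[0,0,-0.5]}
    - {"dp":[0,0,0],"turn":[0,0,-0.53]}
    - {"dp":[0,0,0],"turn":[0,0,0]}
    - {"dp":[0,0,0],"turn":[0,0,0]}

```text
t: 31.92
position: [0.5508, -0.3422, 0.139]
tcp_rot: [3.14, -0.002, -2.964]
wrist_force: [-0.4, 0.0, -1.4]
grip_width: 0.0096
```

>>> drive_tool:
  commands:
    - {"dp":[0,-0.03,0.8],"turn":[0,0,0]}
    - {"dp":[0,0,0.5],"turn":[0,0,0]}
    - {"dp":[0,0,0.15],"turn":[0,0,0]}
    - {"dp":[0,0,0.02],"turn":[0,0,0]}
    - {"dp":[0,0,0],"turn":[0,0,0]}

```text
t: 32.55
position: [0.553, -0.3446, 0.0533]
tcp_rot: [-3.14, 0.002, -2.962]
wrist_force: [0.2, 0.1, -0.4]
grip_width: 0.01
```

Run:
```python
from h import *
import pickle
o=robot.observe();print(o['position'],o['tcp_rot'],o['wrist_force'])
w=grab('wrist','w8.png');pickle.dump(w,open('w8.pkl','wb'))
im=cv2.imread('pics/w8.png')
cv2.imwrite('pics/w8b.png',cv2.resize(im[:260],(800,406),interpolation=cv2.INTER_CUBIC))
```

```text
[ 0.55295711 -0.34457836  0.05334818] [-3.13988805e+00  2.46691680e-03 -2.96168103e+00] [ 0.221393    0.09856489 -0.39948821]
```

View pics/w8b.png

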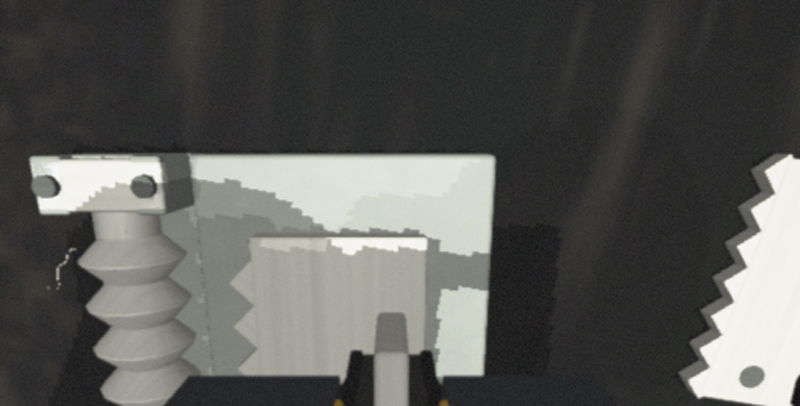

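Run:
```python
from h import *
import pickle
w=pickle.load(open('w8.pkl','rb'))
y=.180; R=np.array([[np.cos(y),np.sin(y)],[-np.sin(y),np.cos(y)]])
rig=lambda u,v,z: R@(ray(w,u*.64,v*.64,z)[:2]*1000-[624.5,-330.6])
for p in [(187,255),(192,295),(195,337)]: print('crest',rig(*p,.02).round(1))
for p in [(232,284),(236,328),(240,370)]: print('tip',rig(*p,.025).round(1))
print('leaf edge corner',rig(250,237,.025).round(1),rig(427,237,.025).round(1),'table corner',rig(495,155,.016).round(1))
```

```text
crest [ -0.8 -40.5]
crest [ -0.9 -25.6]
crest [-0.3 -9.2]
tip [-17.5 -31.2]
tip [-17.5 -14.7]
tip [-17.6   1.9]
leaf edge corner [-25.1 -47.9] [-85.7 -48. ] table corner [-109.1  -74.9]
```

>>> drive_tool:
  commands:
    - {"dp":[0,0,0.06],"turn":[0,0,0]}
    - {"dp":[0,0,0],"turn":[0,0,0]}
    - {"dp":[0,0,0],"turn":[0,0,0]}

```text
t: 32.98
position: [0.5529, -0.3444, 0.0492]
tcp_rot: [-3.14, 0.002, -2.961]
wrist_force: [-0.1, 0.7, 3.4]
grip_width: 0.0095
```

>>> drive_tool:
  commands:
    - {"dp":[-0.1,0,0],"turn":[0,0,0]}
    - {"dp":[-0.1,0,0],"turn":[0,0,0]}
    - {"dp":[-0.08,0,0],"turn":[0,0,0]}
    - {"dp":[-0.05,0,0],"turn":[0,0,0]}
    - {"dp":[-0.04,0,0],"turn":[0,0,0]}
    - {"dp":[0,0,0],"turn":[0,0,0]}

```text
t: 33.72
position: [0.5731, -0.3407, 0.0492]
tcp_rot: [-3.141, -0.002, -2.962]
wrist_force: [-4.2, -1.0, 6.1]
grip_width: 0.0097
```

>>> drive_tool:
  commands:
    - {"dp":[-0.03,0,0],"turn":[0,0,0]}
    - {"dp":[-0.03,0,0],"turn":[0,0,0]}
    - {"dp":[0,0,0],"turn":[0,0,0]}

```text
t: 34.1
position: [0.5765, -0.3401, 0.0492]
tcp_rot: [-3.141, -0.002, -2.962]
wrist_force: [-4.0, -1.1, 6.5]
grip_width: 0.0099
```

>>> drive_tool:
  commands:
    - {"dp":[-0.03,0,0],"turn":[0,0,0]}
    - {"dp":[-0.02,0,0],"turn":[0,0,0]}
    - {"dp":[0,0,0],"turn":[0,0,0]}

```text
t: 34.48
position: [0.5777, -0.3398, 0.0492]
tcp_rot: [3.141, -0.006, -2.962]
wrist_force: [-8.0, -2.4, 7.6]
grip_width: 0.0092
```

>>> drive_tool:
  commands:
    - {"dp":[-0.03,0,0],"turn":[0,0,0]}
    - {"dp":[0,0,0],"turn":[0,0,0]}

```text
t: 34.72
position: [0.5782, -0.3397, 0.0494]
tcp_rot: [3.14, -0.008, -2.962]
wrist_force: [-10.1, -2.2, 10.2]
grip_width: 0.0099
```

>>> drive_tool:
  commands:
    - {"dp":[-0.03,0,0],"turn":[0,0,0]}
    - {"dp":[0,0,0],"turn":[0,0,0]}

```text
t: 34.98
position: [0.5784, -0.3396, 0.0494]
tcp_rot: [3.139, -0.011, -2.962]
wrist_force: [-13.6, -2.8, 11.8]
grip_width: 0.01
```

>>> drive_tool:
  commands:
    - {"dp":[0.03,0,0],"turn":[0,0,0]}
    - {"dp":[0,0,0],"turn":[0,0,0]}
    - {"dp":[0,0,0],"turn":[0,0,0]}
    - {"dp":[0,0,0],"turn":[0,0,0]}
    - {"dp":[0,0,-0.6],"turn":[0,0,0]}
    - {"dp":[0,0,-1],"turn":[0,0,0]}
    - {"dp":[0,0,-1],"turn":[0,0,0]}
    - {"dp":[0,0,-1],"turn":[0,0,0.51]}
    - {"dp":[0,0,-0.2],"turn":[0,0,0.51]}
    - {"dp":[0.7,0.2,0],"turn":[0,0,0]}
    - {"dp":[0.7,0.2,0],"turn":[0,0,0]}
    - {"dp":[0,0,0],"turn":[0,0,0]}
    - {"dp":[0,0,0],"turn":[0,0,0]}
  fingers: 0.65

```text
t: 36.6
position: [0.4987, -0.3148, 0.2765]
tcp_rot: [-3.141, 0.001, -3.139]
wrist_force: [0.6, 0.1, 0.7]
grip_width: 0.0303
```

Run:
```python
from h import *
import pickle
o=robot.observe();print(o['position'],o['tcp_rot'],o['wrist_force'])
w=grab('wrist','w9.png');pickle.dump(w,open('w9.pkl','wb'))
x,y=map(int,proj(w,[.39,-.394,.01])); print(x,y)
print(leaf(w,(max(0,x-60),max(0,y-55),x+60,min(y+52,238)),0,120,7))
im=cv2.imread('pics/w9.png')
cv2.imwrite('pics/w9b.png',cv2.resize(im[:250,80:410],(792,600),interpolation=cv2.INTER_CUBIC))
```

```text
[ 0.49872621 -0.31483466  0.27652464] [-3.14108558e+00  1.27668060e-03 -3.13936206e+00] [0.58660086 0.06481759 0.69021932]
340 89
{'size': array([72.5, 97.7]), 'yaw': np.float32(0.86), 'origin': array([ 425.6, -394.2]), 'tab': array([ 377.6, -394.9])}
```

View pics/w9b.png

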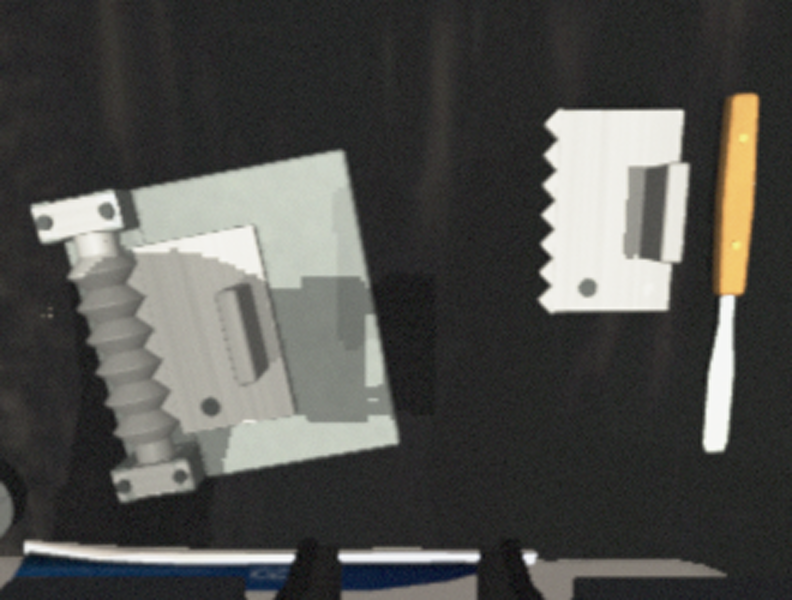

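Run:
```python
from h import *
import pickle
w=pickle.load(open('w9.pkl','rb'))
y=.180; R=np.array([[np.cos(y),np.sin(y)],[-np.sin(y),np.cos(y)]])
rig=lambda u,v,z: R@(ray(w,(u+.5)/2.4-.5+80,(v+.5)/2.4-.5,z)[:2]*1000-[624.5,-330.6])
print('rear',rig(256,226,.024),rig(296,414,.024),'table',rig(343,151,.016),rig(399,442,.016))
print('tab',[rig(*p,.061).round(1) for p in [(218,293),(241,285),(246,384)]])
print('handle',ray(w,720,200,.015))
```

```text
rear [-61.326424   -47.28651039] [-60.18082993  47.57001582] table [-108.99595641  -73.88180601] [-109.48605039   73.976233  ]
tab [array([-44.7, -21.4]), array([-55.7, -23. ]), array([-47.4,  21.4])]
handle [-0.112785   -0.25791418  0.015     ]
```

Run:
```python
from h import *
import pickle
w=pickle.load(open('w9.pkl','rb'))
for u,v in [(722,150),(717,200),(714,290)]: print(ray(w,u/2.4+80,v/2.4,.014)*1000)
```

```text
[ 347.37068598 -423.74556139   14.        ]
[ 347.10300719 -400.7517987    14.        ]
[ 343.55740623 -357.29418284   14.        ]
```

>>> drive_tool:
  commands:
    - {"dp":[0.673,-0.445,0],"turn":[0,0,0]}
    - {"dp":[0.673,-0.445,0],"turn":[0,0,0]}
    - {"dp":[0.673,-0.445,0.3],"turn":[0,0,-0.09]}
    - {"dp":[0,0,1],"turn":[0,0,0]}
    - {"dp":[0,0,1],"turn":[0,0,0]}
    - {"dp":[0,0,0.5],"turn":[0,0,0]}
    - {"dp":[0,0,0],"turn":[0,0,0]}
    - {"dp":[0,0,0],"turn":[0,0,0]}
  fingers: 0.74

```text
t: 37.65
position: [0.3787, -0.3961, 0.1092]
tcp_rot: [-3.14, 0.002, -3.123]
wrist_force: [0.1, -0.7, -0.1]
grip_width: 0.0224
```

>>> drive_tool:
  commands:
    - {"dp":[0.015,0,0.6],"turn":[0,0,0]}
    - {"dp":[0,0,0.4],"turn":[0,0,0]}
    - {"dp":[0,0,0.22],"turn":[0,0,0]}
    - {"dp":[0,0,0],"turn":[0,0,0]}

```text
t: 38.15
position: [0.3768, -0.3955, 0.0353]
tcp_rot: [-3.141, 0.001, -3.124]
wrist_force: [0.3, -0.6, 0.7]
grip_width: 0.0228
```

>>> drive_tool:
  commands:
    - {"dp":[0,0,0],"turn":[0,0,0]}
    - {"dp":[0,0,0],"turn":[0,0,0]}
    - {"dp":[0,0,0],"turn":[0,0,0]}
    - {"dp":[0,0,0],"turn":[0,0,0]}
    - {"dp":[0,0,-0.5],"turn":[0,0,0]}
    - {"dp":[0,0,-0.5],"turn":[0,0,0]}
    - {"dp":[0,0,0],"turn":[0,0,0]}
  fingers: 1

```text
t: 39.02
position: [0.3773, -0.3958, 0.0968]
tcp_rot: [-3.139, 0.004, -3.124]
wrist_force: [-0.6, -0.7, -2.4]
grip_width: 0.0097
```

>>> drive_tool:
  commands:
    - {"dp":[0,0,-1],"turn":[0,0,0.1]}
    - {"dp":[0,0,-1],"turn":[0,0,0]}
    - {"dp":[0,0,-1],"turn":[0,0,0]}
    - {"dp":[0.15,0,-0.2],"turn":[0,0,0]}
    - {"dp":[0,0.95,0],"turn":[0,0,0]}
    - {"dp":[0,0.95,0],"turn":[0,0,0]}
    - {"dp":[0,0.95,0],"turn":[0,0,0]}
    - {"dp":[0,0.95,0],"turn":[0,0,0]}
    - {"dp":[0,0.95,0],"turn":[0,0,0]}
    - {"dp":[0,0.95,0],"turn":[0,0,0]}
    - {"dp":[0,0.95,0],"turn":[0,0,0]}
    - {"dp":[0,0.95,0],"turn":[0,0,0]}
    - {"dp":[0,0.95,0],"turn":[0,0,0]}
    - {"dp":[0,0.95,0],"turn":[0,0,0]}
    - {"dp":[0,0.95,0],"turn":[0,0,0]}
    - {"dp":[0,0.98,0],"turn":[0,0,0]}
    - {"dp":[0,0,0],"turn":[0,0,0]}
    - {"dp":[0,0,0],"turn":[0,0,0]}

```text
t: 41.28
position: [0.3663, 0.2898, 0.2848]
tcp_rot: [-3.138, -0.003, -3.141]
wrist_force: [0.3, -0.4, -0.9]
grip_width: 0.01
```

>>> drive_tool:
  commands:
    - {"dp":[-0.68,0,0],"turn":[0,0,0]}
    - {"dp":[-0.68,0,0],"turn":[0,0,0]}
    - {"dp":[-0.68,0,0],"turn":[0,0,0]}
    - {"dp":[0,0,0.9],"turn":[0,0,0]}
    - {"dp":[0,0,0.9],"turn":[0,0,0]}
    - {"dp":[0,0,0.9],"turn":[0,0,0]}
    - {"dp":[0,0,0],"turn":[0,0,0]}
    - {"dp":[0,0,0],"turn":[0,0,0]}

```text
t: 42.28
position: [0.4908, 0.2907, 0.1269]
tcp_rot: [3.14, 0.003, 3.142]
wrist_force: [0.1, 1.3, -0.9]
grip_width: 0.0096
```

Run:
```python
from h import *
o=robot.observe();print(o['position'],o['tcp_rot'])
w=grab('wrist','w10.png')
```

```text
[0.49081429 0.2907495  0.12694639] [3.14009680e+00 2.80958781e-03 3.14153530e+00]
```

View pics/w10.png

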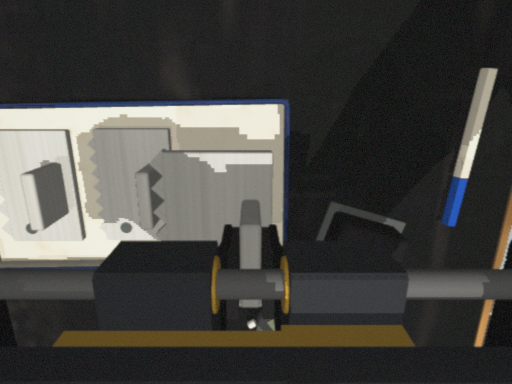

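>>> drive_tool:
  commands:
    - {"dp":[0.02,0,0.8],"turn":[0,0,0]}
    - {"dp":[0,0,0.5],"turn":[0,0,0]}
    - {"dp":[0,0,0.15],"turn":[0,0,0]}
    - {"dp":[0,0,0.03],"turn":[0,0,0]}
    - {"dp":[0,0,0],"turn":[0,0,0]}

```text
t: 42.95
position: [0.4895, 0.2917, 0.0381]
tcp_rot: [3.139, 0.003, -3.141]
wrist_force: [0.0, -0.1, 0.4]
grip_width: 0.0099
```

>>> drive_tool:
  commands:
    - {"dp":[0,0,0.02],"turn":[0,0,0]}
    - {"dp":[0,0,0],"turn":[0,0,0]}

```text
t: 43.2
position: [0.4896, 0.2918, 0.038]
tcp_rot: [3.139, 0.004, -3.14]
wrist_force: [-2.1, -1.6, 9.6]
grip_width: 0.0095
```

>>> drive_tool:
  commands:
    - {"dp":[0,0,0],"turn":[0,0,0]}
    - {"dp":[0,0,0],"turn":[0,0,0]}
    - {"dp":[0,0,0],"turn":[0,0,0]}
    - {"dp":[0,0,-0.5],"turn":[0,0,0]}
    - {"dp":[0,0,-1],"turn":[0,0,0]}
    - {"dp":[0,0,-1],"turn":[0,0,0]}
    - {"dp":[0,0,-1],"turn":[0,0,0]}
    - {"dp":[0.4,0.4,0],"turn":[0,0,0]}
    - {"dp":[0.4,0.4,0],"turn":[0,0,0]}
    - {"dp":[0,0,0],"turn":[0,0,0]}
    - {"dp":[0,0,0],"turn":[0,0,0]}
  fingers: 0.74

```text
t: 44.58
position: [0.4403, 0.3385, 0.2446]
tcp_rot: [-3.141, -0.0, -3.141]
wrist_force: [0.3, -0.8, 0.3]
grip_width: 0.0226
```

Run:
```python
from h import *
o=robot.observe();print(o['position'],o['tcp_rot'],o['wrist_force'])
w=grab('wrist','w11.png');a=grab('top','t11.png')
A=cv2.imread('pics/t11.png')[130:260,130:410]; A=cv2.resize(A,(512,238),interpolation=cv2.INTER_CUBIC)
cv2.imwrite('pics/m11.png',np.vstack([cv2.imread('pics/w11.png')[:300],A]))
```

```text
[0.44033339 0.3384909  0.24463833] [-3.14099636e+00 -2.71567161e-04 -3.14113564e+00] [ 0.29586562 -0.78005889  0.33422124]
```

View pics/m11.png

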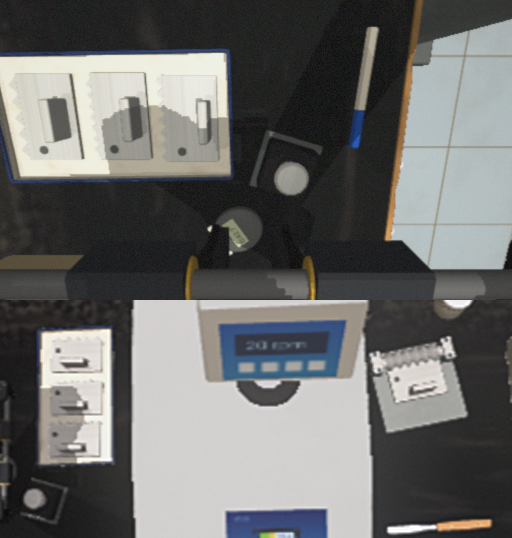

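>>> drive_tool:
  commands:
    - {"dp":[0.7,0.12,0],"turn":[0,0,0]}
    - {"dp":[0,0,0.8],"turn":[0,0,0]}
    - {"dp":[0,0,0.8],"turn":[0,0,0]}
    - {"dp":[0,0,0.8],"turn":[0,0,0]}
    - {"dp":[0,0,0.1],"turn":[0,0,0]}
    - {"dp":[0,0,0.1],"turn":[0,0,0]}
    - {"dp":[0,0,0.1],"turn":[0,0,0]}
    - {"dp":[0,0,0.1],"turn":[0,0,0]}
    - {"dp":[0,0,0],"turn":[0,0,0]}
  fingers: 1

```text
t: 45.8
position: [0.3993, 0.3469, 0.078]
tcp_rot: [3.139, 0.002, -3.141]
wrist_force: [1.4, -0.1, 3.9]
grip_width: 0.0001
```

>>> drive_tool:
  commands:
    - {"dp":[0,0,0.08],"turn":[0,0,0]}
    - {"dp":[0,0,0.06],"turn":[0,0,0]}
    - {"dp":[0,0,0.04],"turn":[0,0,0]}
    - {"dp":[0,0,0],"turn":[0,0,0]}
    - {"dp":[0,0,0],"turn":[0,0,0]}

```text
t: 46.42
position: [0.3993, 0.347, 0.0698]
tcp_rot: [3.139, 0.003, -3.14]
wrist_force: [-3.8, -2.9, 19.8]
grip_width: 0.0003
```

At the stop (19.8 N, same height as before). Lifting, then a last look.

>>> drive_tool:
  commands:
    - {"dp":[0,0,-0.3],"turn":[0,0,0]}
    - {"dp":[0,0,-0.8],"turn":[0,0,0]}
    - {"dp":[0,0,-0.9],"turn":[0,0,0]}
    - {"dp":[0,0,-0.9],"turn":[0,0,0]}
    - {"dp":[0,0,0],"turn":[0,0,0]}
    - {"dp":[0,0,0],"turn":[0,0,0]}
    - {"dp":[0,0,0],"turn":[0,0,0]}
    - {"dp":[0,0,0],"turn":[0,0,0]}

```text
t: 47.42
position: [0.398, 0.3454, 0.2387]
tcp_rot: [-3.139, -0.002, -3.142]
wrist_force: [-0.1, 0.3, 0.6]
grip_width: 0.0002
```

Run:
```python
from h import *
o=robot.observe();print(o['position'],o['t'],o['wrist_force'])
w=grab('wrist','w12.png');a=grab('top','t12.png')
A=cv2.imread('pics/t12.png')[130:260,130:410]; B=cv2.imread('pics/t11.png')[130:260,130:410]
d=cv2.absdiff(A,B).max(2); print('rig region diff vs t11',(d[:,180:]>40).sum())
g=cv2.cvtColor(w['pixels'],cv2.COLOR_RGB2GRAY);x,y=map(int,proj(w,[.398,.346,.067]))
n,l,s,c=cv2.connectedComponentsWithStats((g[y-27:y+27,x-27:x+27]>110).astype(np.uint8))
i=1+s[1:,4].argmax();u=c[i]+[x-27,y-27];dia=s[i,2:4]
print('head',u,dia,ray(w,*u,.067),'dia if up mm',[1000*np.linalg.norm(ray(w,u[0]+d/2,u[1],z)-ray(w,u[0]-d/2,u[1],z)) for d in dia[:1] for z in (.067,.053)])
cv2.imwrite('pics/m12.png',np.vstack([cv2.imread('pics/w12.png')[:300],cv2.resize(A,(512,238),interpolation=cv2.INTER_CUBIC)]))
```

```text
[0.39798203 0.34542077 0.2387243 ] 47.425 [-0.12373906  0.26319401  0.57926161]
rig region diff vs t11 0
head [249.27816092 173.27586207] [34 33] [0.39784487 0.34610563 0.067     ] dia if up mm [np.float64(33.720172448593864), np.float64(35.20348798045714)]
```

View pics/m12.png

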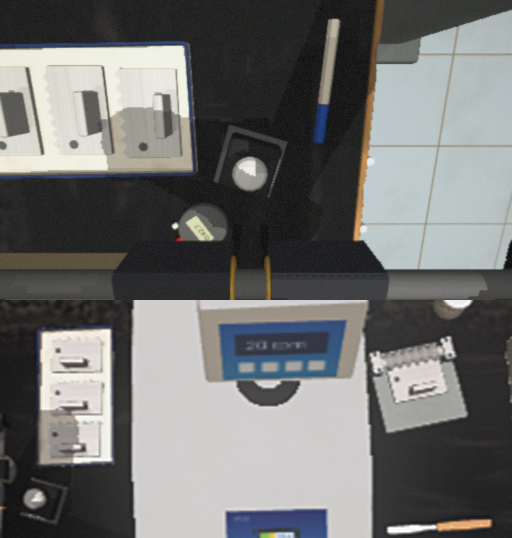

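```bash
python3 -c "
from workcell import robot
print(robot.hand_in())"
```

```text
the job is handed in; nothing more can be done
None
```

The job is done and handed in at about 47 s of the 210 s allowed. I got no verdict back.

- **Timer:** I pressed the plunger to its stop at the start (33 N) and again at the end (20 N), at the same tool height both times. In the last picture its head is back up.
- **Finding the fitting leaf:** I measured the pitches in the wrist images before moving any leaf. The screw came out at 15.95 mm. The four leaves came out at about 12, 14, 16 and 18.5 mm; the last is leaf_c, most likely 18 mm.
- **Only one leaf was tried on the rig:** I tried just the 16 mm leaf and ruled out the others from the pictures. It slid in freely, and the push only rose (to about 13 N) at the home position.
- **Meshed leaf:** The picture of its rear edge puts the shoulder about 0.7 mm short of the crests (limit 2 mm). The tool position put it at about +0.8 mm, so the two disagree by 1.5 mm, but both are within limits. The tool was square to the rig within about 0.01 rad while pushing. The rear-edge corners I picked in the picture suggest about 0.012 rad (limit 0.06).
- **Other leaves:** leaf_c and the 12 mm and 14 mm leaves lie flat in the tray, side by side, tabs up.

The last top view showed no change around the rig, and I saw no leaf knocked aside at any point. The arm was clear of everything at hand-in.

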